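# Pack the field-repair case and close it

## Task

Finish packing the open repair case. Lay the glue tube lengthwise in front of the flux jar, in the jar's compartment, so that whatever may leak stays together; lay the wick reel flat in front of the solder reel, in that reel's compartment; lay the tweezers lengthwise in the compartment between those two, and the screwdriver lengthwise in the compartment that is left empty. Keep the jar upright, and when all is in, gently shut the lid fully.

Things in the scene. Friction and masses are not known exactly. Their poses are not given: they have to be found in the camera images.
- case: Grey repair case, 186x300x44 mm, fixed to the bench. Origin: centre of underside; z up, x from its front (handle side, faces the robot; 'in front' = -x) to the hinge, y to its left. Walls 3 mm, floor top z=4. Partitions (2.5 thick, top z=36) at y=+74, 0, -74 run front to back: four compartments 180 long (x = lengthwise), 72 wide, centres y=+111, +37, -37, -111.
- lid (a joint): Lid angle, rad: 0 shut (level on the rim), 1.57 upright, 1.9 farthest open, leaning from the robot. Hinge axis along the case's y at x=+97, z=44 mm of its frame. Black frame 306 mm wide with a clear pane, reaching 194 mm from the hinge, outer face 9 mm above the hinge plane. Stiff hinge (0.3 N m): stays where left, follows a push of 2 to 4 N on its outer face near the edge; no catch.
- lid_edge (a point): Point on the middle of the lid's free front edge, on its outer face, 194 mm from the hinge axis and 9 mm above the hinge plane; moves with the lid.
- flux_jar: Small round jar with an amber body and wide black screw lid, 39 mm across, 31 mm high; stands in the rear half of the case's second compartment from the left or in that of the rightmost one. Origin: centre of its underside, z up.
- solder_reel: Reel of silvery solder wire between two dark flanges, yellow label on top, lying flat (axis upright), 52 mm across, 29 mm high; stands in the rear half of the other one of those two compartments. Origin: centre of its underside, z up.
- glue_tube: White cylindrical glue tube lying on the bench, 21 mm thick, 90 mm long along its own y axis; it does not roll. 40 g. Origin: centre of its underside, z up. Starts on the bench right of the case.
- wick_reel: Small yellow bobbin of copper desoldering braid, lying flat (axis upright), 39 mm across, 12 mm high. 20 g. Origin: centre of its underside, z up. Starts on the bench right of the case.
- tweezers: Dark steel tweezers lying on one side, a slim outline that tapers to both ends: 14 mm wide (x), 120 mm long (y), 9 mm high; grip at the middle across the width. 18 g. Origin: centre of its underside, z up. Starts on the bench right of the case.
- screwdriver: Precision screwdriver with a black handle and thin steel blade, lying: 13 mm thick, 111 mm long along its y axis. The handle, 10 mm across to the fingers and 12 mm high, reaches from y = -6 to +50 mm, the blade from there to y = -55 mm; grip the handle at y = +22 mm, its centre of mass. 30 g. Origin: underside at the middle of its length, z up. Starts on the bench right of the case.
Mind the look-alikes: they are no part of the job. Of the things that look like the wick_reel, the smallest one is meant.

How it is judged:
On the way:
1. All four things lie in their compartments of the open case (((y of flux_jar in the frame of case between 0.0151 and 0.059 m and y of glue_tube in the frame of case between 0.009 and 0.065 m and y of solder_reel in the frame of case between -0.1271 and -0.0951 m and y of wick_reel in the frame of case between -0.1331 and -0.0892 m) or (y of flux_jar in the frame of case between -0.1331 and -0.0892 m and y of glue_tube in the frame of case between -0.1391 and -0.0832 m and y of solder_reel in the frame of case between 0.021 and 0.053 m and y of wick_reel in the frame of case between 0.0151 and 0.059 m)) and x of flux_jar in the frame of case between 0.025 and 0.075 m and z of each of flux_jar, solder_reel, wick_reel in the frame of case below 0.012 m and angle between each of flux_jar, solder_reel, wick_reel's own z axis and vertical below 0.2 rad and x of solder_reel in the frame of case between 0.02 and 0.07 m and x of glue_tube in the frame of case between -0.06 and 0.02 m and z of each of glue_tube, tweezers, screwdriver in the frame of case below 0.016 m and angle between the y axis of each of glue_tube, tweezers, screwdriver and the x axis of case, either way round below 0.4 rad and x of wick_reel in the frame of case between -0.075 and 0.01 m and y of tweezers in the frame of case between -0.067 and -0.0071 m and x of tweezers in the frame of case between -0.035 and 0.035 m and y of screwdriver in the frame of case between 0.0811 and 0.1411 m and x of screwdriver in the frame of case between -0.035 and 0.035 m and value of joint lid above 0.5 rad), for 0.2 s.
At the end, for the whole second after the job is handed in: Glue tube lengthwise in front of the upright flux jar in its compartment, wick reel flat in front of the solder reel in its, tweezers lengthwise between, screwdriver lengthwise in the left compartment (lengthwise within 0.4 rad); all on the floor, at rest; lid within 0.05 rad of shut (((y of flux_jar in the frame of case between 0.0151 and 0.059 m and y of glue_tube in the frame of case between 0.009 and 0.065 m and y of solder_reel in the frame of case between -0.1271 and -0.0951 m and y of wick_reel in the frame of case between -0.1331 and -0.0892 m) or (y of flux_jar in the frame of case between -0.1331 and -0.0892 m and y of glue_tube in the frame of case between -0.1391 and -0.0832 m and y of solder_reel in the frame of case between 0.021 and 0.053 m and y of wick_reel in the frame of case between 0.0151 and 0.059 m)) and x of flux_jar in the frame of case between 0.025 and 0.075 m and z of each of flux_jar, solder_reel, wick_reel in the frame of case below 0.012 m and angle between each of flux_jar, solder_reel, wick_reel's own z axis and vertical below 0.2 rad and x of solder_reel in the frame of case between 0.02 and 0.07 m and x of glue_tube in the frame of case between -0.06 and 0.02 m and z of each of glue_tube, tweezers, screwdriver in the frame of case below 0.016 m and angle between the y axis of each of glue_tube, tweezers, screwdriver and the x axis of case, either way round below 0.4 rad and x of wick_reel in the frame of case between -0.075 and 0.01 m and y of tweezers in the frame of case between -0.067 and -0.0071 m and x of tweezers in the frame of case between -0.035 and 0.035 m and y of screwdriver in the frame of case between 0.0811 and 0.1411 m and x of screwdriver in the frame of case between -0.035 and 0.035 m and value of joint lid below 0.05 rad and linear speed of each of flux_jar, solder_reel, glue_tube, wick_reel, tweezers, screwdriver below 0.02 m/s); the robot touches nothing.
It fails at once if the flux jar is tipped over (angle between flux_jar's own z axis and vertical above 0.6 rad).
It fails at once if the lid is slammed (velocity of joint lid below -4 rad/s).
It also fails if it takes over 131 s, if anything falls off the work surface, if the arm or the gripper's body presses on something with over 40 N, if the wrist force passes 120 N, or if a joint passes its speed limit or range.

## Robot

A 6-joint arm with a two-finger parallel gripper is mounted at the origin on a cart in front of the work surface, level with it; the furniture and walls round the work are solid. World frame = base frame: x ahead of the robot, y to its left, z up, the work surface at z = 0. Lengths are in m, angles in rad, forces in N, time in s.
With the tool pointing down it reaches from about 0.25 to 0.775 m from the base axis. Payload 4 kg.
Tool frame: the origin (TCP) lies at the very end of the fingers, on their centre line; the grasp point (between the pads) lies 19 mm behind it; z points along the fingers, y is the line along which they close (so a half turn about z gives the same grasp; the last joint's range is limited). The gripper opens to 94 mm and grips with 3 to 60 N. Pads are 16 mm wide; open, the fingers measure 119 mm over their backs; the gripper's body (75 mm by 177 mm) begins 78 mm behind the grasp point.
Start: joints at [-1.349, 0.087, 1.371, -0, 1.684, -0.103], TCP at [0.176, -0.521, 0.206] pointing down, gripper open.
Joint ranges: [-3.1, 3.1], [-0.76, 2.03], [0.27, 2.55], [-1.08, 4.22], [0.17, 2.65], [-2.57, 2.57]. Speed limits (rad/s): [2.79, 2.79, 3.14, 3.14, 3.14, 3.14].

## Interface

Orientations are given as [roll, pitch, yaw] about the fixed x, y, z axes, in that order (R = Rz(yaw) Ry(pitch) Rx(roll)).
In Python, from bench import robot, vision gives the robot as it stands.
- The arm moves only by the shell command python3 -m crank 'ROWS'. ROWS is JSON, a list of rows, each a list of 3 entries, a list of its own where there are three numbers: the closure, from 0 (fully open) to 1 (shut), then the shift along the tool's x, y, z in m, then the turn, a rotation vector about the tool's x, y, z in degrees. A call has 1 to 8 rows; each row shifts and turns the commanded pose from where the row before left it, along the tool's axes as they then stand; what a row does not reach is not made up. A row lasts 1/10 s, in which the tool goes at most 50 mm and 8.59 degrees, less where a joint would pass 70% of its speed; a pose out of reach is approached as far as the arm can. A call with a gripper value outside its range is refused whole. The fingers move at their own pace and stop on an object; the grip force is fixed at half the most. Time passes only in rows, so rows that do not move let the fingers close. It gives the time, the measured TCP pose, the force, the opening and the grip force at its end, in the units of the state.
- robot.get_obs(): the state, without advancing time (a new reading comes with each control period).
- vision.snapshot(name): name is "scene" or "top" or "wrist"; returns a dict with "color" (420x560x3 uint8, red, green, blue), "z_map" (420x560 float32, m along the optical axis (not along the pixel's ray), 0 where there is no reading), "fx", "fy", "cx", "cy" (pixels), "dist" ([k1, k2, p1, p2, k3] as OpenCV has them; the pictures are not rectified), "R" (3x3) and "t" (3): a world point X has camera coordinates R X + t. Camera axes: x right, y down, z forward; pixel columns grow to the right and rows downward; lengths in m; the calibration is good to about 2 mm. A picture is of the moment at which its call begins.
- robot.close_job(): hands the job in; it is judged then, once.
The state is a dict: "time": time; "joint_positions": joint angles; "qvel": joint speeds; "joint_torque": joint torques, N m; "tool_pos": TCP position; "ee_rot": TCP orientation; "wrist_force": force on the tool from outside, world axes, zero at the start; "wrist_torque": the same for the moment, N m; "width": finger opening in m; "finger_force": force on a finger pad.
Only numpy, scipy, OpenCV 4.12 (cv2) and the standard library are available. Lean on these libraries where they do the work, as an engineer would, in place of code of your own. Each camera call takes 0.05 s, during which the arm holds its last target. There are 200 camera calls.

## Working session

There is one attempt and no reset: what is moved stays moved. The work goes in short steps, Python scripts to look and compute and a shell command to move; the robot and the scene stay as the last step left them, time stands still between calls to the robot, and variables do not carry over. Pictures are saved under pics/ and viewed, at most 15 in all, crops included, and the job is handed in when it is done.

```bash
mkdir -p pics; ls; cat > h.py <<'E'
import numpy as np, cv2
from bench import robot, vision
def snap(n,f=None):
    s=vision.snapshot(n); np.save(f'/tmp/{n}.npy',s,allow_pickle=True)
    if f: cv2.imwrite(f'pics/{f}.png',s['color'][:,:,::-1])
    return s
def load(n): return np.load(f'/tmp/{n}.npy',allow_pickle=True).item()
def K(s): return np.array([[s['fx'],0,s['cx']],[0,s['fy'],s['cy']],[0,0,1.]])
def rays(s,px):
    p=cv2.undistortPoints(np.array(px,float).reshape(-1,1,2),K(s),np.array(s['dist'],float)).reshape(-1,2)
    return np.c_[p,np.ones(len(p))]
def atz(s,px,z):
    R,t=np.array(s['R']),np.array(s['t']); c=-R.T@t; d=rays(s,px)@R
    z=np.broadcast_to(z,len(d)); return c+d*((z-c[2])/d[:,2])[:,None]
def bydepth(s,px):
    R,t=np.array(s['R']),np.array(s['t']); zz=np.array([s['z_map'][int(v),int(u)] for u,v in px])
    return (rays(s,px)*zz[:,None]-t)@R
def cloud(s):
    h,w=s['z_map'].shape; u,v=np.meshgrid(np.arange(w),np.arange(h))
    R,t=np.array(s['R']),np.array(s['t'])
    P=(rays(s,np.c_[u.ravel(),v.ravel()])*s['z_map'].reshape(-1,1)-t)@R
    P[s['z_map'].ravel()==0]=np.nan
    return P.reshape(h,w,3)
E
python3 - <<'E'
from h import *
np.set_printoptions(precision=3,suppress=True)
for n in('top','scene'):
    s=snap(n,n+'0'); print(n,-np.array(s['R']).T@s['t'],s['fx'])
    cv2.imwrite(f'pics/{n}0.png',cv2.resize(s['color'][:,:,::-1],(784,588)))
print(robot.get_obs())
E
```

```text
pics
top [ 0.39  -0.113  1.246] 524.2295756561036
scene [-0.065  0.606  0.753] 520.4327149965915
{'time': 0.1, 'joint_positions': array([-1.349,  0.088,  1.372, -0.   ,  1.684, -0.103]), 'qvel': array([-0.   , -0.003, -0.004, -0.001, -0.001,  0.001]), 'joint_torque': array([  0.003, -34.125, -30.33 ,   0.072,   0.03 ,  -0.   ]), 'tool_pos': array([ 0.175, -0.521,  0.204]), 'ee_rot': array([-3.14 , -0.   ,  0.325]), 'wrist_force': array([-0.091,  0.352, -0.52 ]), 'wrist_torque': array([-0.079, -0.022,  0.068]), 'finger_force': 0.0, 'width': 0.09373505983629915}
```

View pics/top0.png

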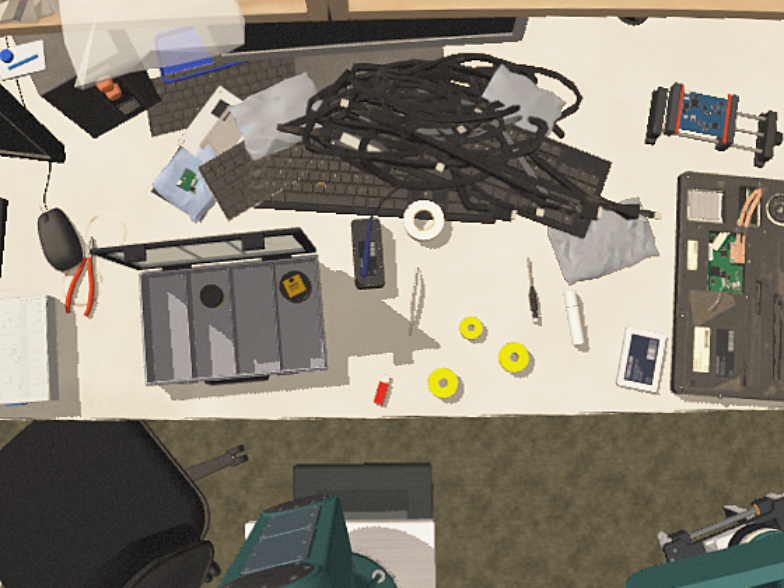

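View pics/scene0.png

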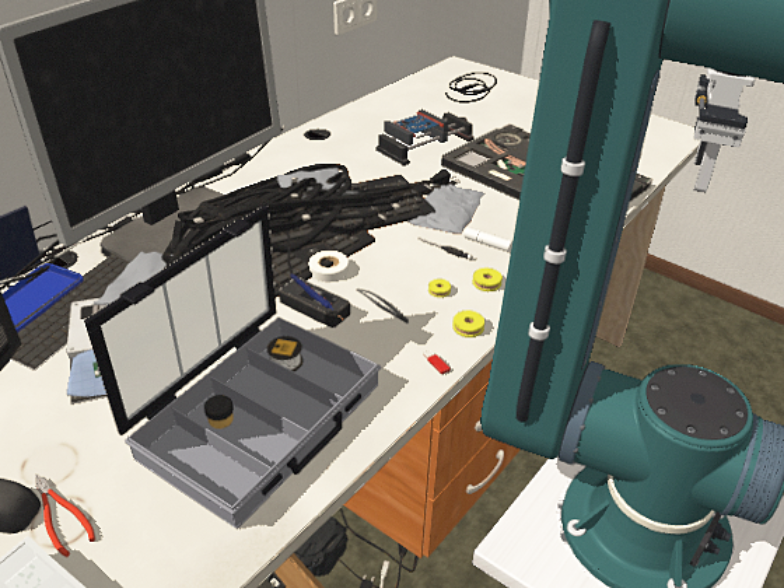

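The flux jar (210,296) stands in the second compartment from the left and the solder reel (295,287) in the rightmost. The smallest yellow bobbin is at (471,328), the tweezers at (416,300), the screwdriver at (533,290) and the tube at (573,318).

```bash
python3 - <<'E'
from h import *
s=load('top');c=s['color'][:,:,::-1]
cv2.imwrite('pics/cA.png',cv2.resize(c[160:285,85:245],None,fx=4.5,fy=4.5,interpolation=cv2.INTER_CUBIC))
cv2.imwrite('pics/cB.png',cv2.resize(c[175:290,270:430],None,fx=5,fy=5,interpolation=cv2.INTER_CUBIC))
E
```

```text
(no output)
```

View pics/cA.png

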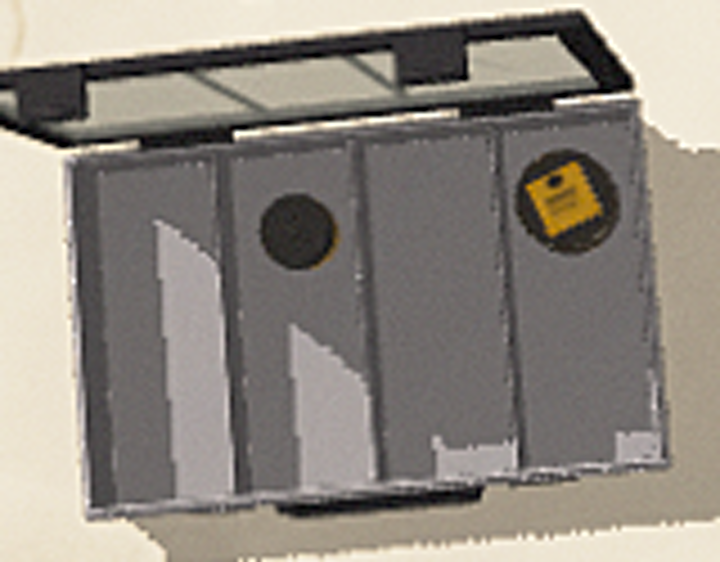

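View pics/cB.png

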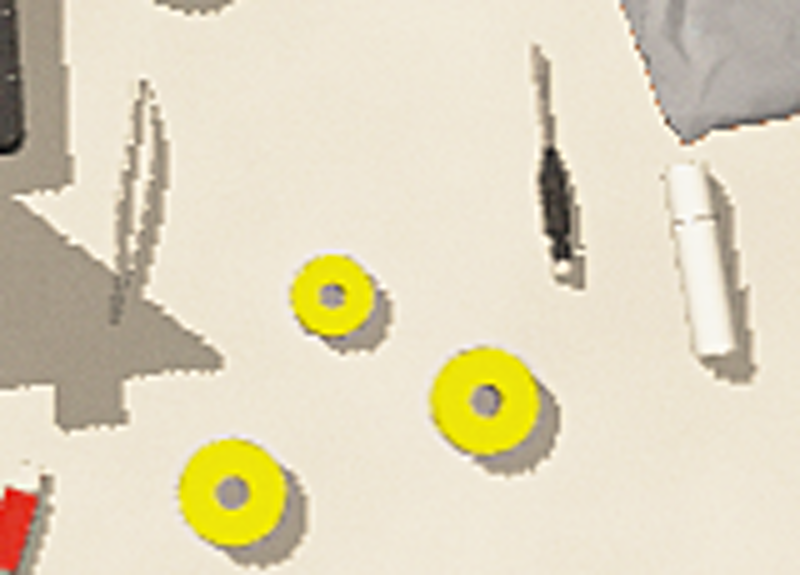

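```bash
python3 - <<'E'
from h import *
np.set_printoptions(precision=4,suppress=True)
s=load('top')
A=lambda p:[((x+.5)/4.5-.5+85,(y+.5)/4.5-.5+160) for x,y in p]
B=lambda p:[((x+.5)/5-.5+270,(y+.5)/5-.5+175) for x,y in p]
c=atz(s,A([(88,517),(665,465),(638,103),(70,155)]),.044); print('case',c)
L=np.array([[-93,150],[-93,-150],[93,-150],[93,150]])/1000
m=c[:,:2].mean(0); U,S,V=np.linalg.svd(L.T@(c[:,:2]-m)); R=(U@V).T
yaw=np.arctan2(R[1,0],R[0,0]); print('centre',m,'yaw',yaw,np.degrees(yaw)); print('res',(c[:,:2]-m)-L@R.T)
a=lambda n,p,z:(lambda q:print(n,q[:,:2].ravel(),'mid',q.mean(0),'len',np.linalg.norm(q[0]-q[-1]),'dir',np.degrees(np.arctan2(*(q[0]-q[-1])[[1,0]]))))(atz(s,B(p),z))
a('tweez',[(146,82),(115,322)],.005)
a('tweezmid',[(128,200),(155,200)],.009)
a('screw',[(537,45),(565,270)],.006)
a('glue',[(685,165),(716,352)],.015)
a('wick',[(291,295),(376,295)],.012)
a('wick',[(333,253),(333,337)],.012)
a('yel2',[(431,401),(540,401)],.012)
P=cloud(s)
for n,(x,y) in dict(wick=(310,295),glue=(703,270),scr=(555,190),bench=(400,200)).items():
    u,v=B([(x,y)])[0];print(n,P[int(v+.5),int(u+.5)])
print('jar,reel,rim',atz(s,A([(298,231)]),.035),atz(s,A([(568,203)]),.033))
sc=load('scene');
E
```

```text
case [[0.3847 0.3163 0.044 ]
 [0.408  0.0164 0.044 ]
 [0.5948 0.0292 0.044 ]
 [0.5737 0.3291 0.044 ]]
centre [0.4903 0.1728] yaw 0.07218714139228466 4.13601853689204
res [[-0.002   0.0007]
 [-0.0003 -0.    ]
 [ 0.0009 -0.0007]
 [ 0.0014  0.    ]]
tweez [ 0.5776 -0.1396  0.463  -0.1227] mid [ 0.5203 -0.1312  0.005 ] len 0.11580085325330242 dir -8.37948250838151
tweezmid [ 0.5206 -0.1299  0.5203 -0.1427] mid [ 0.5205 -0.1363  0.009 ] len 0.01280245489961234 dir 89.00771323861309
screw [ 0.5921 -0.3272  0.4839 -0.3368] mid [ 0.538 -0.332  0.006] len 0.10866343504198113 dir 5.061986392898994
glue [ 0.5321 -0.3941  0.4432 -0.4054] mid [ 0.4877 -0.3998  0.015 ] len 0.0895481270306126 dir 7.242325157757285
wick [ 0.4739 -0.2059  0.4732 -0.2459] mid [ 0.4736 -0.2259  0.012 ] len 0.040097078818941895 dir 89.00091030066828
wick [ 0.4934 -0.2262  0.4538 -0.2252] mid [ 0.4736 -0.2257  0.012 ] len 0.039680892760399565 dir -1.460749473104362
yel2 [ 0.4229 -0.2705  0.4219 -0.3219] mid [ 0.4224 -0.2962  0.012 ] len 0.05139385377944346 dir 88.93649731557144
wick [ 0.4727 -0.2156  0.0131]
glue [ 0.4806 -0.3985  0.0224]
scr [ 0.5203 -0.3328  0.0144]
bench [ 0.5181 -0.2606  0.0021]
jar,reel,rim [[0.5324 0.2091 0.035 ]] [[0.5447 0.0673 0.033 ]]
```

```bash
cat > to.py <<'E'
import sys; from h import *
x,y,z,yaw=map(float,sys.argv[1:5]); o=robot.get_obs(); p=o['tool_pos']; a=np.radians(yaw)
d=np.array([x,y,z])-p
print('pos',p.round(4),'rpy',np.degrees(o['ee_rot']).round(1),'t',round(o['time'],1),'w',round(o['width'],4),'F',round(o['finger_force'],1))
print('turn z first',round(np.degrees(o['ee_rot'][2])-yaw,1),'then shift',np.round([np.cos(a)*d[0]+np.sin(a)*d[1],np.sin(a)*d[0]-np.cos(a)*d[1],-d[2]],4))
E
python3 -m crank '[[0.47,[0,0,0.02],[0,0,5.7]],[0.47,[0,0,0.02],[0,0,5.7]]]'
python3 -m crank '[[0.47,[0.0407,-0.0101,0],[0,0,0]],[0.47,[0.0407,-0.0101,0],[0,0,0]],[0.47,[0.0407,-0.0101,0],[0,0,0]],[0.47,[0.0407,-0.0101,0],[0,0,0]],[0.47,[0.0407,-0.0101,0],[0,0,0]],[0.47,[0.0407,-0.0101,0],[0,0,0]],[0.47,[0.0407,-0.0101,0],[0,0,0]],[0.47,[0.0407,-0.0101,0],[0,0,0]]]'
python3 -m crank '[[0.47,[0,0,0],[0,0,0]],[0.47,[0,0,0],[0,0,0]]]'
python3 to.py .4877 -.3998 .004 7.2
python3 -c "
from h import *
s=snap('wrist','w1');print(s['R'],s['t'])"
```

```text
time: 0.3
tool_pos: [0.1756, -0.5215, 0.1652]
ee_rot: [3.14, -0.0, 0.122]
wrist_force: [0.6, 0.5, -0.2]
width: 0.0813
finger_force: 0.0
time: 1.1
tool_pos: [0.4897, -0.3992, 0.1648]
ee_rot: [-3.141, 0.001, 0.126]
wrist_force: [0.1, -0.3, 1.0]
width: 0.0495
finger_force: 0.0
time: 1.3
tool_pos: [0.4886, -0.3995, 0.1644]
ee_rot: [-3.141, 0.002, 0.128]
wrist_force: [0.1, -0.5, -0.2]
width: 0.0499
finger_force: 0.0
pos [ 0.4886 -0.3995  0.1644] rpy [-1.799e+02  1.000e-01  7.300e+00] t 1.3 w 0.0499 F 0.0
turn z first 0.1 then shift [-0.0009  0.0002  0.1604]
[[ 0.1277738  -0.99180229 -0.00143964]
 [-0.96130303 -0.12420153  0.24590743]
 [-0.24407035 -0.03003659 -0.96929225]] [-0.45820938  0.40576267  0.45722974]
```

View pics/w1.png

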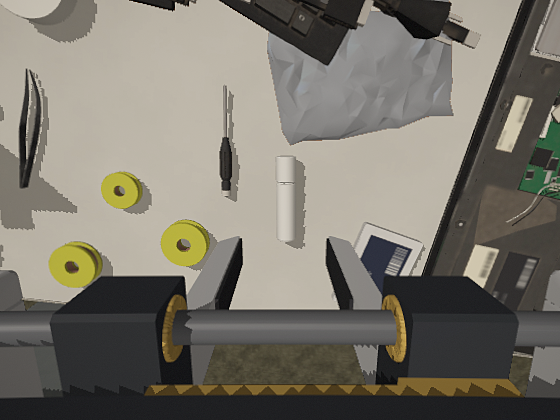

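The wrist picture shows the tube from (286,156) to (286,241), the screwdriver from (225,86) to (226,196), the tweezers from (29,70) to (24,187) and the small bobbin at (120,190).

```bash
python3 - <<'E'
from h import *
s=load('wrist')
def a(n,p,z):
    q=atz(s,p,z);d=q[0]-q[-1];print(n,q.round(4)[:,:2].tolist(),'mid',q.mean(0).round(4),'len',np.linalg.norm(d).round(4),'dir',np.degrees(np.arctan2(d[1],d[0])).round(1))
a('glue',[(286,156),(286,241)],.013)
a('screw',[(225,86),(226,196)],.006)
a('tweez',[(29,70),(24,187)],.005)
a('wick',[(120,171),(120,208)],.010)
a('tweez sides mid',[(22,128),(38,128)],.009)
E
python3 -m crank '[[0.47,[-0.001,0,0.05],[0,0,0]],[0.47,[0,0,0.05],[0,0,0]],[0.47,[0,0,0.03],[0,0,0]],[0.47,[0,0,0],[0,0,0]]]'
```

```text
glue [[0.5335, -0.3956], [0.4422, -0.4075]] mid [ 0.4878 -0.4016  0.013 ] len 0.0921 dir 7.4
screw [[0.593, -0.327], [0.4823, -0.337]] mid [ 0.5377 -0.332   0.006 ] len 0.1112 dir 5.2
tweez [[0.5819, -0.1379], [0.4643, -0.1244]] mid [ 0.5231 -0.1312  0.005 ] len 0.1184 dir -6.6
wick [[0.4956, -0.2264], [0.4556, -0.2265]] mid [ 0.4756 -0.2264  0.01  ] len 0.04 dir 0.1
tweez sides mid [[0.5261, -0.13], [0.5282, -0.1455]] mid [ 0.5271 -0.1378  0.009 ] len 0.0156 dir 97.8
time: 1.75
tool_pos: [0.4824, -0.3981, 0.0291]
ee_rot: [-3.132, 0.008, 0.123]
wrist_force: [-0.6, -0.1, 1.0]
width: 0.05
finger_force: 0.0
```

```bash
python3 -m crank '[[0.47,[0.003,0.001,0.012],[0,0,0]],[0.47,[0,0,0.012],[0,0,0]],[0.47,[0,0,0],[0,0,0]],[0.9,[0,0,0],[0,0,0]],[0.9,[0,0,0],[0,0,0]],[0.9,[0,0,0],[0,0,0]],[0.9,[0,0,0],[0,0,0]],[0.9,[0,0,0],[0,0,0]]]'
python3 to.py .4878 -.4016 .004 7.3
python3 -m crank '[[0.9,[0,0,-0.02],[0,0,0]],[0.9,[0,0,-0.04],[0,0,0]],[0.9,[0,0,-0.05],[0,0,0]],[0.9,[0,0,-0.04],[0,0,0]],[0.9,[0,0,0],[0,0,0]]]'
python3 to.py .4552 .2074 .15 4.1
```

```text
time: 2.55
tool_pos: [0.4908, -0.4012, 0.0121]
ee_rot: [3.141, -0.001, 0.126]
wrist_force: [-0.9, 0.6, 0.0]
width: 0.0174
finger_force: 30.0
pos [ 0.4908 -0.4012  0.0121] rpy [180.   -0.    7.2] t 2.5 w 0.0174 F 30.0
turn z first -0.1 then shift [-0.003   0.      0.0081]
time: 3.05
tool_pos: [0.4934, -0.4037, 0.1706]
ee_rot: [3.129, -0.01, 0.126]
wrist_force: [0.4, 0.5, 0.2]
width: 0.0175
finger_force: 30.0
pos [ 0.4934 -0.4037  0.1706] rpy [179.3  -0.6   7.2] t 3.0 w 0.0175 F 30.0
turn z first 3.1 then shift [ 0.0056 -0.6123  0.0206]
```

```bash
python3 -m crank '[[0.9,[0,0,0],[0,0,3.1]],[0.9,[0,-0.03,0],[0,0,0]],[0.9,[0,-0.044,0],[0,0,0]],[0.9,[0.001,-0.044,0],[0,0,0]],[0.9,[0.001,-0.044,0],[0,0,0]],[0.9,[0.001,-0.044,0],[0,0,0]],[0.9,[0.001,-0.044,0],[0,0,0]],[0.9,[0.001,-0.044,0],[0,0,0]]]'
python3 -m crank '[[0.9,[0,-0.044,0],[0,0,0]],[0.9,[0,-0.044,0],[0,0,0]],[0.9,[0,-0.044,0],[0,0,0]],[0.9,[0,-0.044,0],[0,0,0]],[0.9,[0,-0.044,0],[0,0,0]],[0.9,[0,-0.044,0],[0,0,0]],[0.9,[0,-0.03,0],[0,0,0]],[0.9,[0,0,0],[0,0,0]]]'
python3 to.py .4552 .2074 .10 4.1
python3 -c "
from h import *
s=snap('wrist','w2')"
```

```text
time: 3.85
tool_pos: [0.4735, -0.1055, 0.1604]
ee_rot: [-3.141, 0.001, 0.071]
wrist_force: [0.8, -0.1, 0.5]
width: 0.0175
finger_force: 30.0
time: 4.65
tool_pos: [0.4521, 0.189, 0.1603]
ee_rot: [-3.141, 0.002, 0.077]
wrist_force: [-0.1, 0.2, -0.0]
width: 0.0176
finger_force: 30.0
pos [0.4521 0.189  0.1603] rpy [-1.799e+02  1.000e-01  4.400e+00] t 4.7 w 0.0176 F 30.0
turn z first 0.3 then shift [ 0.0044 -0.0182  0.0603]
```

View pics/w2.png

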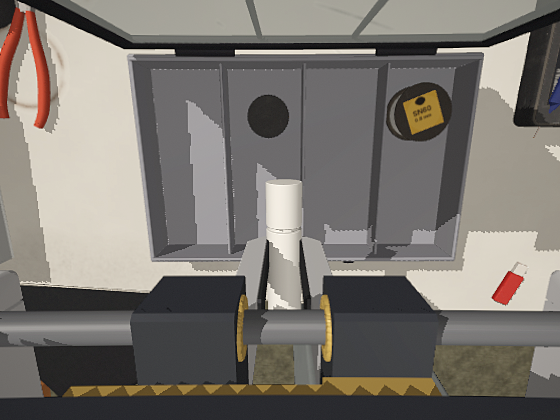

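The tube is held straight. The case's rim corners are at about (129,55), (482,53), (459,263) and (152,262), the jar's lid is at (268,116) and the reel is at (418,110).

```bash
python3 - <<'E'
from h import *
np.set_printoptions(precision=4,suppress=True)
s=load('wrist')
c=atz(s,[(152,262),(459,263),(482,53),(129,55)],.044)
L=np.array([[-93,150],[-93,-150],[93,-150],[93,150]])/1000
m=c[:,:2].mean(0); U,S,V=np.linalg.svd(L.T@(c[:,:2]-m)); R=(U@V).T
yaw=np.arctan2(R[1,0],R[0,0]); print('centre',m,'yaw',np.degrees(yaw)); print('res',(c[:,:2]-m)-L@R.T)
for n,p,z in(('jar',(268,117),.035),('reel',(420,110),.033)):
    q=atz(s,[p],z)[0];print(n,q,(q[:2]-m)@R)
f=lambda n,x,y:print(n,m+R@[x,y])
f('glue',-.0325,.037);f('wick',-.035,-.111);f('tw',0,-.037);f('sdgrip',-.022,.111)
E
```

```text
centre [0.4911 0.1728] yaw 4.759600094624537
res [[-0.0003  0.0007]
 [-0.0024 -0.0034]
 [ 0.0009  0.0031]
 [ 0.0018 -0.0005]]
jar [0.533  0.2102 0.035 ] [0.0449 0.0337]
reel [0.5496 0.0725 0.033 ] [ 0.0499 -0.1049]
glue [0.4557 0.207 ]
wick [0.4655 0.0593]
tw [0.4942 0.136 ]
sdgrip [0.46   0.2816]
```

```bash
python3 -m crank '[[0.9,[0.0077,-0.0175,0.03],[0,0,0]],[0.9,[0,0,0.04],[0,0,0]],[0.9,[0,0,0.03],[0,0,0]],[0.9,[0,0,0],[0,0,0]],[0.9,[0,0,0],[0,0,0]]]'
python3 to.py .4585 .207 .017 4.4
```

```text
time: 5.2
tool_pos: [0.4597, 0.2027, 0.0613]
ee_rot: [3.141, 0.001, 0.07]
wrist_force: [0.1, 0.8, 0.2]
width: 0.0174
finger_force: 30.0
pos [0.4597 0.2027 0.0613] rpy [1.8e+02 1.0e-01 4.0e+00] t 5.2 w 0.0174 F 30.0
turn z first -0.4 then shift [-0.0009 -0.0044  0.0443]
```

```bash
python3 -m crank '[[0.9,[-0.001,-0.0044,0.015],[0,0,0]],[0.9,[0,0,0.015],[0,0,0]],[0.9,[0,0,0.013],[0,0,0]],[0.9,[0,0,0],[0,0,0]],[0.9,[0,0,0],[0,0,0]]]'
python3 to.py .4585 .207 .017 4.4
```

```text
time: 5.7
tool_pos: [0.4593, 0.2081, 0.0195]
ee_rot: [-3.141, -0.002, 0.071]
wrist_force: [-0.2, -0.6, 0.8]
width: 0.0178
finger_force: 30.0
pos [0.4593 0.2081 0.0195] rpy [-1.8e+02 -1.0e-01  4.1e+00] t 5.7 w 0.0178 F 30.0
turn z first -0.3 then shift [-0.0009  0.0011  0.0025]
```

```bash
python3 -m crank '[[0.9,[0,0,0.0015],[0,0,0]],[0.9,[0,0,0],[0,0,0]],[0.68,[0,0,0],[0,0,0]],[0.68,[0,0,0],[0,0,0]],[0.68,[0,0,-0.02],[0,0,0]],[0.68,[0,0,-0.04],[0,0,0]],[0.6,[0,0,-0.045],[0,0,0]],[0.6,[0,0,-0.045],[0,0,0]]]'
python3 -m crank '[[0.6,[0,0,0],[0,0,-1]]]'
python3 to.py .516 -.334 .04 5.2
python3 -c "
from h import *
s=snap('wrist','w3')"
```

```text
time: 6.5
tool_pos: [0.458, 0.2081, 0.1684]
ee_rot: [3.141, 0.001, 0.072]
wrist_force: [0.7, 0.1, -0.6]
width: 0.0376
finger_force: 0.0
time: 6.6
tool_pos: [0.4625, 0.2096, 0.1754]
ee_rot: [-3.138, -0.015, 0.09]
wrist_force: [-0.2, 0.7, -0.3]
width: 0.0374
finger_force: 0.0
pos [0.4625 0.2096 0.1754] rpy [-179.8   -0.9    5.2] t 6.6 w 0.0374 F 0.0
turn z first -0.0 then shift [0.004  0.5462 0.1354]
```

View pics/w3.png

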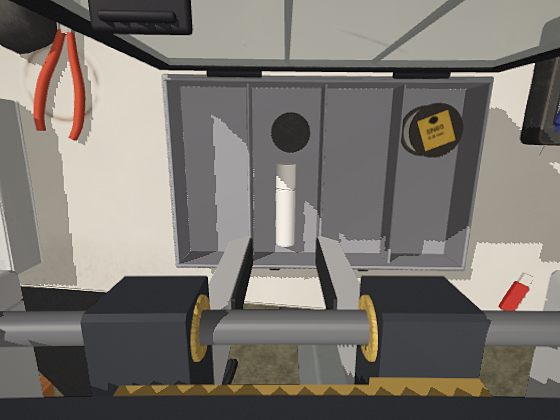

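The tube lies lengthwise in front of the jar at (286,205). The screwdriver is next.

```bash
python3 -m crank '[[0.6,[0,0.03,0],[0,0,0]],[0.6,[0.001,0.043,0],[0,0,0]],[0.6,[0.001,0.043,0],[0,0,0]],[0.6,[0.001,0.043,0],[0,0,0]],[0.6,[0.001,0.043,0],[0,0,0]],[0.6,[0,0.043,0],[0,0,0]],[0.6,[0,0.043,0],[0,0,0]],[0.6,[0,0.043,0],[0,0,0]]]'
python3 -m crank '[[0.6,[0,0.043,0],[0,0,0]],[0.6,[0,0.043,0.01],[0,0,0]],[0.6,[0,0.043,0.02],[0,0,0]],[0.6,[0,0.043,0.03],[0,0,0]],[0.6,[0,0.03,0.03],[0,0,0]],[0.6,[0,0.01,0.02],[0,0,0]],[0.6,[0,0,0],[0,0,0]],[0.6,[0,0,0],[0,0,0]]]'
python3 to.py .516 -.334 .002 5.2
```

```text
time: 7.45
tool_pos: [0.4909, -0.1225, 0.1651]
ee_rot: [-3.14, 0.003, 0.089]
wrist_force: [1.1, -0.8, 0.1]
width: 0.0372
finger_force: 0.0
time: 8.25
tool_pos: [0.5099, -0.3294, 0.057]
ee_rot: [-3.139, 0.002, 0.089]
wrist_force: [-0.1, 0.7, -0.3]
width: 0.0376
finger_force: 0.0
pos [ 0.5099 -0.3294  0.057 ] rpy [-1.799e+02  1.000e-01  5.100e+00] t 8.2 w 0.0376 F 0.0
turn z first -0.1 then shift [0.0057 0.0051 0.055 ]
```

```bash
python3 -m crank '[[0.6,[0.0057,0.005,0.025],[0,0,0]],[0.6,[0,0,0.02],[0,0,0]],[0.6,[0,0,0],[0,0,0]],[0.6,[0,0,0],[0,0,0]]]'
python3 to.py .516 -.334 .003 5.2
```

```text
time: 8.65
tool_pos: [0.5175, -0.3342, 0.0149]
ee_rot: [3.141, -0.001, 0.09]
wrist_force: [-0.5, 0.2, -0.0]
width: 0.0376
finger_force: 0.0
pos [ 0.5175 -0.3342  0.0149] rpy [ 1.799e+02 -1.000e-01  5.200e+00] t 8.7 w 0.0376 F 0.0
turn z first -0.0 then shift [-0.0015 -0.0003  0.0119]
```

```bash
python3 -m crank '[[0.6,[-0.001,0,0.011],[0,0,0]],[0.6,[0,0,0],[0,0,0]],[0.95,[0,0,0],[0,0,0]],[0.95,[0,0,0],[0,0,0]],[0.95,[0,0,0],[0,0,0]],[0.95,[0,0,0],[0,0,0]]]'
python3 to.py .516 -.334 .003 5.2
python3 -m crank '[[0.95,[0,0,-0.02],[0,0,0]],[0.95,[0,0,-0.04],[0,0,0]],[0.95,[0,0,-0.05],[0,0,0]],[0.95,[0,0,-0.05],[0,0,0]],[0.95,[0,0,0],[0,0,0]],[0.95,[0,0,0],[0,0,0.8]],[0.95,[0,0,0],[0,0,0]]]'
python3 to.py .460 .2825 .1 4.4
```

```text
time: 9.25
tool_pos: [0.5159, -0.3351, 0.0027]
ee_rot: [3.141, -0.0, 0.089]
wrist_force: [0.3, 0.4, 0.5]
width: 0.0098
finger_force: 30.0
pos [ 0.5159 -0.3351  0.0027] rpy [180.   -0.    5.1] t 9.2 w 0.0098 F 30.0
turn z first -0.1 then shift [ 0.0002 -0.0011 -0.0003]
time: 9.95
tool_pos: [0.515, -0.3343, 0.1606]
ee_rot: [-3.14, 0.002, 0.075]
wrist_force: [-0.2, 0.7, -0.8]
width: 0.0095
finger_force: 30.0
pos [ 0.515  -0.3343  0.1606] rpy [-1.799e+02  1.000e-01  4.300e+00] t 9.9 w 0.0095 F 30.0
turn z first -0.1 then shift [-0.0075 -0.6192  0.0606]
```

```bash
python3 -m crank '[[0.95,[-0.001,-0.03,0],[0,0,0]],[0.95,[-0.001,-0.043,0],[0,0,0]],[0.95,[-0.001,-0.043,0],[0,0,0]],[0.95,[-0.001,-0.043,0],[0,0,0]],[0.95,[-0.001,-0.043,0],[0,0,0]],[0.95,[-0.001,-0.043,0],[0,0,0]],[0.95,[-0.001,-0.043,0],[0,0,0]],[0.95,[0,-0.043,0],[0,0,0]]]'
python3 -m crank '[[0.95,[0,-0.043,0],[0,0,0]],[0.95,[0,-0.043,0],[0,0,0]],[0.95,[0,-0.043,0],[0,0,0]],[0.95,[0,-0.043,0],[0,0,0]],[0.95,[0,-0.043,0.01],[0,0,0]],[0.95,[0,-0.043,0.02],[0,0,0]],[0.95,[0,-0.03,0.03],[0,0,0]],[0.95,[0,0,0],[0,0,0]]]'
python3 -m crank '[[0.95,[0,0,0],[0,0,0]],[0.95,[0,0,0],[0,0,0]]]'
python3 to.py .460 .2825 .008 4.4
```

```text
time: 10.75
tool_pos: [0.482, -0.0035, 0.1597]
ee_rot: [-3.141, 0.005, 0.075]
wrist_force: [0.4, 0.0, -0.5]
width: 0.0099
finger_force: 30.0
time: 11.55
tool_pos: [0.457, 0.2831, 0.0946]
ee_rot: [3.138, 0.014, 0.08]
wrist_force: [-1.0, -1.0, -1.7]
width: 0.0099
finger_force: 30.0
time: 11.75
tool_pos: [0.4626, 0.2809, 0.1023]
ee_rot: [3.141, 0.0, 0.074]
wrist_force: [0.0, -0.7, -0.2]
width: 0.0097
finger_force: 30.0
pos [0.4626 0.2809 0.1023] rpy [180.    0.    4.3] t 11.8 w 0.0097 F 30.0
turn z first -0.1 then shift [-0.0024 -0.0018  0.0943]
```

```bash
python3 -m crank '[[0.95,[-0.002,-0.0018,0.03],[0,0,0]],[0.95,[0,0,0.03],[0,0,0]],[0.95,[0,0,0.015],[0,0,0]],[0.95,[0,0,0.012],[0,0,0]],[0.95,[0,0,0],[0,0,0]],[0.95,[0,0,0],[0,0,0]]]'
python3 to.py .460 .2825 .0075 4.4
```

```text
time: 12.35
tool_pos: [0.4612, 0.2832, 0.0165]
ee_rot: [-3.141, -0.002, 0.074]
wrist_force: [0.7, 0.2, 0.6]
width: 0.0096
finger_force: 30.0
pos [0.4612 0.2832 0.0165] rpy [-1.8e+02 -1.0e-01  4.2e+00] t 12.3 w 0.0096 F 30.0
turn z first -0.2 then shift [-0.0013  0.0006  0.009 ]
```

```bash
python3 -m crank '[[0.95,[-0.001,0,0.0085],[0,0,0]],[0.95,[0,0,0],[0,0,0]],[0.68,[0,0,0],[0,0,0]],[0.68,[0,0,0],[0,0,0]],[0.68,[0,0,-0.02],[0,0,0]],[0.68,[0,0,-0.04],[0,0,0]],[0.68,[0,0,-0.045],[0,0,0]],[0.68,[0,0,-0.045],[0,0,0]]]'
python3 -m crank '[[0.7,[0,0,0],[0,0,5]],[0.7,[0,0,0],[0,0,6]],[0.7,[0,0,0],[0,0,0]]]'
python3 to.py .51 -.133 .12 -6.6
python3 -c "
from h import *
s=snap('wrist','w4')"
```

```text
time: 13.15
tool_pos: [0.4588, 0.2834, 0.1585]
ee_rot: [3.141, 0.0, 0.075]
wrist_force: [-0.2, 0.9, 0.5]
width: 0.0299
finger_force: 0.0
time: 13.45
tool_pos: [0.4594, 0.2836, 0.1577]
ee_rot: [-3.141, -0.001, -0.116]
wrist_force: [0.2, 0.1, -0.5]
width: 0.0287
finger_force: 0.0
pos [0.4594 0.2836 0.1577] rpy [-1.8e+02 -1.0e-01 -6.7e+00] t 13.4 w 0.0287 F 0.0
turn z first -0.1 then shift [0.0982 0.4081 0.0377]
```

View pics/w4.png

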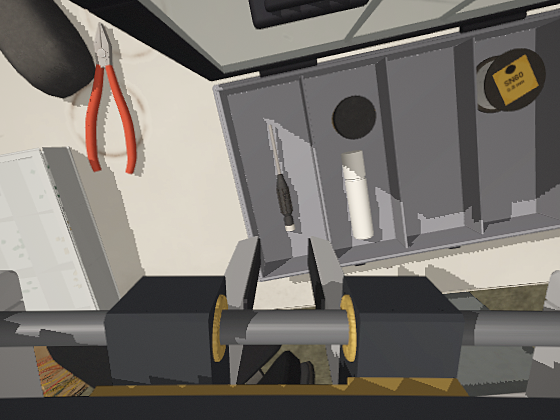

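The screwdriver lies in the left compartment from (273,125) to (292,230). Next I move to stand off above the tweezers.

```bash
python3 -m crank '[[0.7,[0.008,0.036,0],[0,0,0]],[0.7,[0.01,0.043,0],[0,0,0]],[0.7,[0.01,0.043,0],[0,0,0]],[0.7,[0.01,0.043,0],[0,0,0]],[0.7,[0.01,0.043,0],[0,0,0]],[0.7,[0.01,0.043,0],[0,0,0]],[0.7,[0.01,0.043,0],[0,0,0]],[0.7,[0.008,0.043,0],[0,0,0]]]'
python3 -m crank '[[0.7,[0.008,0.043,0],[0,0,0]],[0.7,[0.006,0.03,0.01],[0,0,0]],[0.7,[0,0,0],[0,0,0]],[0.7,[0,0,0],[0,0,0]]]'
python3 to.py .523 -.133 .12 -6.6
python3 -c "
from h import *
s=snap('wrist')
cv2.imwrite('pics/w5.png',cv2.resize(s['color'][60:260,180:400,::-1],None,fx=3,fy=3))"
```

```text
time: 14.3
tool_pos: [0.4952, -0.0619, 0.1566]
ee_rot: [-3.142, 0.0, -0.114]
wrist_force: [0.9, 0.8, -0.2]
width: 0.0282
finger_force: 0.0
time: 14.7
tool_pos: [0.5003, -0.1342, 0.1461]
ee_rot: [-3.14, 0.002, -0.117]
wrist_force: [0.4, -0.4, 0.7]
width: 0.0281
finger_force: 0.0
pos [ 0.5003 -0.1342  0.1461] rpy [-1.799e+02  1.000e-01 -6.700e+00] t 14.7 w 0.0281 F 0.0
turn z first -0.1 then shift [ 0.0224 -0.0038  0.0261]
```

View pics/w5.png

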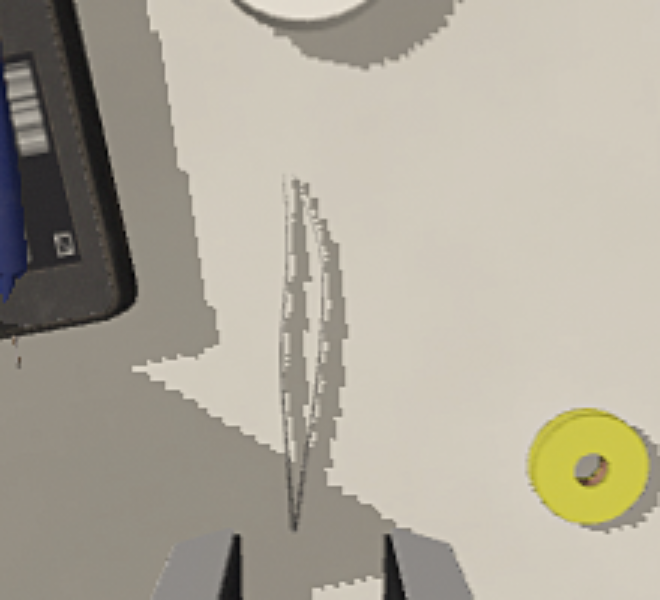

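The tweezers' tips are at crop pixels (288,178) and (294,530), and the sides at mid-length are at (281,345) and (326,345).

```bash
python3 - <<'E'
from h import *
s=load('wrist'); f=lambda p:[(180+(x+.5)/3-.5,60+(y+.5)/3-.5) for x,y in p]
for p,z in(([(288,178),(294,530)],.008),([(281,345),(326,345)],.009),([(591,408),(591,524)],.012),([(531,466),(649,466)],.012)):
    q=atz(s,f(p),z);d=q[1]-q[0];print(q.round(4)[:,:2].tolist(),q.mean(0).round(4),np.linalg.norm(d).round(4),np.degrees(np.arctan2(d[1],d[0])).round(1))
E
python3 to.py .523 -.135 .03 -6.6
```

```text
[[0.5816, -0.1352], [0.4642, -0.1229]] [ 0.5229 -0.1291  0.008 ] 0.1181 174.0
[[0.5291, -0.1265], [0.5274, -0.1413]] [ 0.5283 -0.1339  0.009 ] 0.0149 -96.7
[[0.4966, -0.2265], [0.4559, -0.2247]] [ 0.4763 -0.2256  0.012 ] 0.0407 177.4
[[0.4789, -0.2055], [0.4743, -0.245]] [ 0.4766 -0.2252  0.012 ] 0.0397 -96.6
pos [ 0.5006 -0.1336  0.1466] rpy [-180.     0.    -6.6] t 14.8 w 0.028 F 0.0
turn z first -0.0 then shift [ 0.0224 -0.0012  0.1166]
```

```bash
python3 -m crank '[[0.7,[0.0222,-0.003,0.03],[0,0,0]],[0.7,[0,0,0.04],[0,0,0]],[0.7,[0,0,0.03],[0,0,0]],[0.7,[0,0,0],[0,0,0]],[0.7,[0,0,0],[0,0,0]]]'
python3 to.py .523 -.1325 .003 -6.6
```

```text
time: 15.25
tool_pos: [0.5234, -0.1326, 0.0475]
ee_rot: [-3.141, -0.0, -0.114]
wrist_force: [-0.5, -0.3, 0.7]
width: 0.0283
finger_force: 0.0
pos [ 0.5234 -0.1326  0.0475] rpy [-180.    -0.    -6.6] t 15.2 w 0.0283 F 0.0
turn z first 0.0 then shift [-0.0004 -0.0001  0.0445]
```

```bash
python3 -m crank '[[0.7,[0,0,0.025],[0,0,0]],[0.7,[0,0,0.019],[0,0,0]],[0.7,[0,0,0],[0,0,0]],[0.7,[0,0,0],[0,0,0]],[0.97,[0,0,0],[0,0,0]],[0.97,[0,0,0],[0,0,0]],[0.97,[0,0,0],[0,0,0]],[0.97,[0,0,0],[0,0,0]]]'
python3 to.py .523 -.1325 .003 -6.6
python3 -m crank '[[0.97,[0,0,-0.02],[0,0,0]],[0.97,[0,0,-0.04],[0,0,0]],[0.97,[0,0,-0.05],[0,0,0]],[0.97,[0,0,-0.01],[0,0,0]],[0.97,[0,0,0],[0,0,-5.5]],[0.97,[0,0,0],[0,0,-5.5]],[0.97,[0,0,0],[0,0,0]],[0.97,[0,0,0],[0,0,0]]]'
python3 to.py .494 .136 .10 4.4
```

```text
time: 16.05
tool_pos: [0.5244, -0.1343, 0.0047]
ee_rot: [3.141, -0.003, -0.117]
wrist_force: [-0.6, 0.9, 6.2]
width: 0.012
finger_force: 29.9
pos [ 0.5244 -0.1343  0.0047] rpy [180.   -0.2  -6.7] t 16.1 w 0.012 F 29.9
turn z first -0.1 then shift [-0.0016 -0.0016  0.0017]
time: 16.85
tool_pos: [0.5227, -0.1338, 0.1221]
ee_rot: [-3.141, 0.001, 0.073]
wrist_force: [-0.5, -0.2, 0.3]
width: 0.0121
finger_force: 29.9
pos [ 0.5227 -0.1338  0.1221] rpy [-1.8e+02  1.0e-01  4.2e+00] t 16.9 w 0.0121 F 29.9
turn z first -0.2 then shift [-0.008  -0.2712  0.0221]
```

```bash
python3 -m crank '[[0.97,[-0.001,-0.031,0],[0,0,0]],[0.97,[-0.001,-0.04,0],[0,0,0]],[0.97,[-0.001,-0.04,0],[0,0,0]],[0.97,[-0.001,-0.04,0],[0,0,0]],[0.97,[-0.001,-0.04,0],[0,0,0]],[0.97,[-0.001,-0.04,0],[0,0,0]],[0.97,[-0.001,-0.03,0.01],[0,0,0]],[0.97,[-0.001,-0.01,0.01],[0,0,0]]]'
python3 -m crank '[[0.97,[0,0,0],[0,0,0]],[0.97,[0,0,0],[0,0,0]]]'
python3 to.py .494 .136 .01 4.4
```

```text
time: 17.65
tool_pos: [0.4944, 0.1383, 0.1025]
ee_rot: [-3.141, -0.0, 0.077]
wrist_force: [0.3, -0.4, -0.7]
width: 0.0121
finger_force: 29.9
time: 17.85
tool_pos: [0.4946, 0.1348, 0.1022]
ee_rot: [3.14, 0.001, 0.074]
wrist_force: [1.0, -0.5, -0.5]
width: 0.0123
finger_force: 29.9
pos [0.4946 0.1348 0.1022] rpy [1.799e+02 1.000e-01 4.300e+00] t 17.9 w 0.0123 F 29.9
turn z first -0.1 then shift [-0.0005 -0.0013  0.0922]
```

```bash
python3 -m crank '[[0.97,[0,-0.001,0.03],[0,0,0]],[0.97,[0,0,0.03],[0,0,0]],[0.97,[0,0,0.02],[0,0,0]],[0.97,[0,0,0.009],[0,0,0]],[0.97,[0,0,0],[0,0,0]],[0.97,[0,0,0],[0,0,0]],[0.97,[0,0,0],[0,0,0]]]'
python3 to.py .494 .136 .01 4.4
python3 -m crank '[[0.68,[0,0,0],[0,0,0]],[0.68,[0,0,0],[0,0,0]],[0.68,[0,0,0],[0,0,0]],[0.68,[0,0,-0.02],[0,0,0]],[0.68,[0,0,-0.04],[0,0,0]],[0.68,[0,0,-0.05],[0,0,0]],[0.5,[0,0,-0.05],[0,0,0]],[0.4,[0,0,0],[0,0,0]]]'
python3 -c "
from h import *
s=snap('wrist','w6')"
```

```text
time: 18.55
tool_pos: [0.4962, 0.1366, 0.0156]
ee_rot: [-3.141, -0.003, 0.075]
wrist_force: [-0.6, 0.8, -0.1]
width: 0.0123
finger_force: 29.9
pos [0.4962 0.1366 0.0156] rpy [-180.    -0.2    4.3] t 18.6 w 0.0123 F 29.9
turn z first -0.1 then shift [-0.0023  0.0004  0.0056]
time: 19.35
tool_pos: [0.4992, 0.1376, 0.1832]
ee_rot: [-3.14, -0.017, 0.076]
wrist_force: [0.3, 0.4, 0.1]
width: 0.0429
finger_force: 0.0
```

View pics/w6.png

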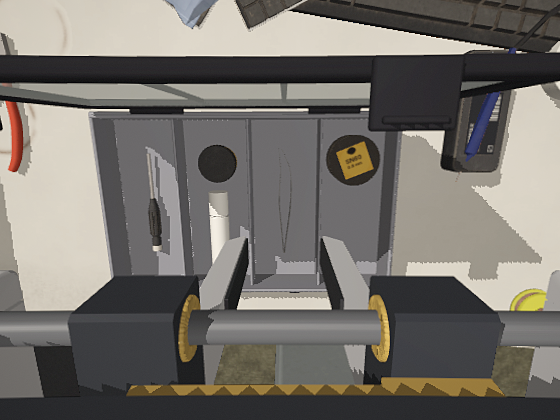

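```bash
python3 -m crank '[[0.4,[-0.005,0.03,0],[0,0,0]],[0.4,[0,0.043,0],[0,0,0]],[0.4,[0,0.043,0],[0,0,0]],[0.4,[0,0.043,0],[0,0,0]],[0.4,[0,0.043,0],[0,0,0]],[0.4,[0,0.043,0],[0,0,0]],[0.4,[0,0.043,0],[0,0,0]],[0.4,[0,0.043,0],[0,0,0]]]'
python3 -m crank '[[0.4,[0,0.03,0],[0,0,0]],[0.4,[0,0,0],[0,0,-8.5]],[0.4,[0,0,0],[0,0,-8.5]],[0.4,[0,0,0],[0,0,-8.5]],[0.4,[0,0,0],[0,0,-8.5]],[0.4,[0,0,0],[0,0,-8.5]],[0.4,[0,0,0],[0,0,-8.5]],[0.4,[0,0,0],[0,0,-8.5]]]'
python3 -m crank '[[0.4,[0,0,0.02],[0,0,-8.5]],[0.4,[0,0,0.03],[0,0,-8.5]],[0.4,[0,0,0.03],[0,0,-8.5]],[0.4,[0,0,0.03],[0,0,-5]],[0.4,[0,0,0],[0,0,0]],[0.4,[0,0,0],[0,0,0]]]'
python3 to.py .4762 -.2255 .05 94.4
```

```text
time: 20.2
tool_pos: [0.5136, -0.1949, 0.1716]
ee_rot: [-3.14, 0.003, 0.075]
wrist_force: [-0.1, -0.6, 0.0]
width: 0.0566
finger_force: 0.0
time: 21.0
tool_pos: [0.5159, -0.223, 0.1714]
ee_rot: [-3.138, -0.0, 1.12]
wrist_force: [0.5, -0.0, 0.1]
width: 0.0565
finger_force: 0.0
time: 21.6
tool_pos: [0.5159, -0.223, 0.0625]
ee_rot: [-3.139, -0.002, 1.644]
wrist_force: [0.3, 0.2, 0.7]
width: 0.0567
finger_force: 0.0
pos [ 0.5159 -0.223   0.0625] rpy [-1.798e+02 -1.000e-01  9.420e+01] t 21.6 w 0.0567 F 0.0
turn z first -0.2 then shift [ 0.0006 -0.0398  0.0125]
```

```bash
python3 -m crank '[[0.4,[0.0006,-0.02,0],[0,0,0]],[0.4,[0,-0.02,0],[0,0,0]],[0.4,[0,0,0.01],[0,0,0]],[0.4,[0,0,0],[0,0,0]],[0.4,[0,0,0],[0,0,0]]]'
python3 to.py .4762 -.2255 .004 94.4
```

```text
time: 22.1
tool_pos: [0.4778, -0.2261, 0.0543]
ee_rot: [3.141, 0.0, 1.646]
wrist_force: [0.1, 0.6, -0.4]
width: 0.0565
finger_force: 0.0
pos [ 0.4778 -0.2261  0.0543] rpy [179.9   0.   94.3] t 22.1 w 0.0565 F 0.0
turn z first -0.1 then shift [ 0.0008 -0.0016  0.0503]
```

```bash
python3 -m crank '[[0.4,[0.001,-0.0015,0.025],[0,0,0]],[0.4,[0,0,0.015],[0,0,0]],[0.4,[0,0,0.009],[0,0,0]],[0.4,[0,0,0],[0,0,0]],[0.7,[0,0,0],[0,0,0]],[0.7,[0,0,0],[0,0,0]],[0.7,[0,0,0],[0,0,0]],[0.7,[0,0,0],[0,0,0]]]'
python3 to.py .4762 -.2255 .004 94.4
python3 -m crank '[[0.7,[0,0,-0.02],[0,0,0]],[0.7,[0,0,-0.04],[0,0,0]],[0.7,[0,0,-0.05],[0,0,0]],[0.7,[0,0,-0.01],[0,0,0]],[0.7,[0,0,0],[0,0,0]],[0.7,[0,0,0],[0,0,0]]]'
python3 to.py .465 .0595 .10 94.4
```

```text
time: 22.9
tool_pos: [0.4762, -0.2256, 0.006]
ee_rot: [3.14, 0.001, 1.646]
wrist_force: [0.3, 1.6, 2.2]
width: 0.0366
finger_force: 30.0
pos [ 0.4762 -0.2256  0.006 ] rpy [1.799e+02 1.000e-01 9.430e+01] t 22.9 w 0.0366 F 30.0
turn z first -0.1 then shift [0.0001 0.     0.002 ]
time: 23.5
tool_pos: [0.4747, -0.2248, 0.1237]
ee_rot: [-3.14, -0.001, 1.646]
wrist_force: [-0.9, -0.3, -0.2]
width: 0.0371
finger_force: 30.0
pos [ 0.4747 -0.2248  0.1237] rpy [-1.799e+02 -1.000e-01  9.430e+01] t 23.5 w 0.0371 F 30.0
turn z first -0.1 then shift [0.2842 0.0121 0.0237]
```

```bash
python3 -m crank '[[0.7,[0.034,0.0015,0],[0,0,0]],[0.7,[0.04,0.0015,0],[0,0,0]],[0.7,[0.04,0.0015,0],[0,0,0]],[0.7,[0.04,0.0015,0],[0,0,0]],[0.7,[0.04,0.0015,0],[0,0,0]],[0.7,[0.04,0.0015,0],[0,0,0]],[0.7,[0.03,0.0015,0.01],[0,0,0]],[0.7,[0.02,0.0015,0.01],[0,0,0]]]'
python3 -m crank '[[0.7,[0,0,0],[0,0,0]],[0.7,[0,0,0],[0,0,0]]]'
python3 to.py .465 .0595 .01 94.4
python3 -c "
from h import *
s=snap('scene');cv2.imwrite('pics/s7.png',cv2.resize(s['color'][140:380,80:340,::-1],None,fx=2.4,fy=2.4))"
```

```text
time: 24.3
tool_pos: [0.4641, 0.0611, 0.102]
ee_rot: [-3.137, -0.001, 1.648]
wrist_force: [0.2, -0.0, 0.4]
width: 0.0366
finger_force: 30.0
time: 24.5
tool_pos: [0.4645, 0.0588, 0.1027]
ee_rot: [-3.137, 0.0, 1.647]
wrist_force: [0.1, 0.5, -0.8]
width: 0.0367
finger_force: 30.0
pos [0.4645 0.0588 0.1027] rpy [-179.7    0.    94.4] t 24.5 w 0.0367 F 30.0
turn z first -0.0 then shift [0.0006 0.0005 0.0927]
```

View pics/s7.png

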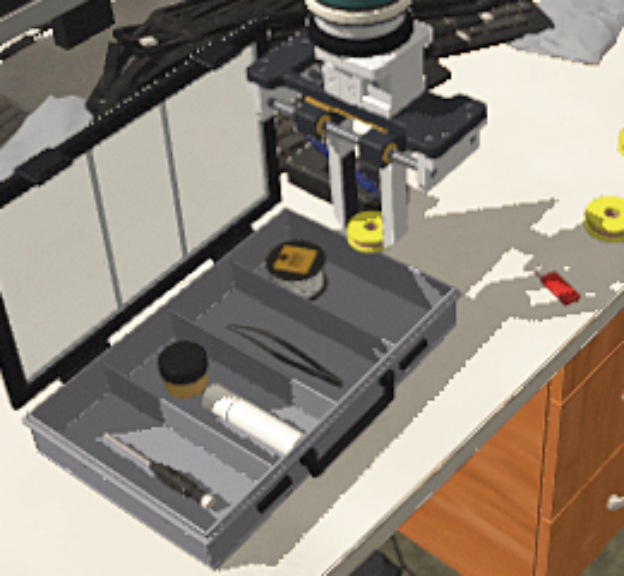

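The bobbin is held level, and the other three things lie where they should. I lower it now.

```bash
python3 -m crank '[[0.7,[0.0005,0.0005,0.03],[0,0,0]],[0.7,[0,0,0.025],[0,0,0]],[0.7,[0,0,0.02],[0,0,0]],[0.7,[0,0,0.012],[0,0,0]],[0.7,[0,0,0],[0,0,0]],[0.7,[0,0,0],[0,0,0]],[0.7,[0,0,0],[0,0,0]]]'
python3 to.py .465 .0595 .011 94.4
python3 -m crank '[[0.7,[0,0,0.004],[0,0,0]],[0.7,[0,0,0],[0,0,0]],[0.5,[0,0,0],[0,0,0]],[0.48,[0,0,0],[0,0,0]],[0.48,[0,0,0],[0,0,0]],[0.48,[0,0,-0.02],[0,0,0]],[0.48,[0,0,-0.04],[0,0,0]],[0.48,[0,0,-0.05],[0,0,0]]]'
python3 -m crank '[[0.9,[0,0,-0.05],[0,0,0]],[0.99,[0,0.03,0],[0,0,0]],[0.99,[0,0.03,0],[0,0,0]],[0.99,[0,0,0],[0,0,0]]]'
python3 -c "
from h import *
s=snap('scene');a=s['color'][140:380,80:340,::-1]
t=snap('top');b=t['color'][130:290,40:260,::-1]
A=cv2.resize(a,(400,369));B=cv2.resize(b,(400,291))
c=np.zeros((369,800,3),np.uint8);c[:,:400]=A;c[:291,400:]=B
cv2.imwrite('pics/s8.png',c)"; python3 to.py .465 .0595 .011 94.4
```

```text
time: 25.25
tool_pos: [0.4677, 0.0592, 0.0193]
ee_rot: [3.139, 0.0, 1.646]
wrist_force: [0.4, -0.6, -0.8]
width: 0.037
finger_force: 30.0
pos [0.4677 0.0592 0.0193] rpy [179.8   0.   94.3] t 25.2 w 0.037 F 30.0
turn z first -0.1 then shift [ 0.0005 -0.0027  0.0083]
time: 26.05
tool_pos: [0.4645, 0.0595, 0.1228]
ee_rot: [-3.136, -0.0, 1.646]
wrist_force: [0.6, 0.4, 0.1]
width: 0.0489
finger_force: 0.0
time: 26.45
tool_pos: [0.5287, 0.064, 0.1736]
ee_rot: [3.141, 0.0, 1.646]
wrist_force: [-0.6, 0.8, -0.0]
width: 0.0197
finger_force: 0.0
pos [0.5261 0.064  0.1732] rpy [-179.9   -0.    94.3] t 26.6 w 0.0125 F 0.0
turn z first -0.1 then shift [ 0.0002 -0.0612  0.1622]
```

View pics/s8.png

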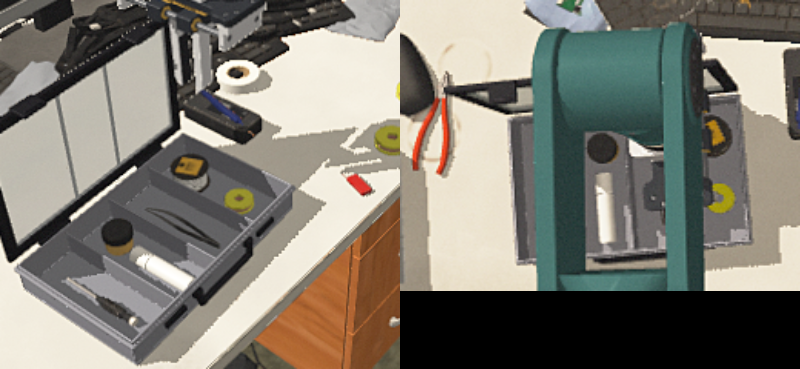

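All four things are in place, with the bobbin flat in front of the reel. Next I measure the lid.

```bash
python3 - <<'E'
from h import *
m=np.array([.491,.1728]);a=np.radians(4.4);R=np.array([[np.cos(a),-np.sin(a)],[np.sin(a),np.cos(a)]])
for n in('scene','top'):
    P=cloud(load(n)).reshape(-1,3);P=P[~np.isnan(P[:,0])]
    q=(P[:,:2]-m)@R; k=(q[:,0]>.05)&(q[:,0]<.25)&(abs(q[:,1])<.16)&(P[:,2]>.06)&(P[:,2]<.27)
    print(n,k.sum())
    for z in np.arange(.06,.27,.02):
        j=k&(abs(P[:,2]-z)<.01); print(round(z,2),j.sum(),np.percentile(q[j,0],[2,25,50,75,98]).round(3) if j.sum()>5 else '')
# obstacles behind the lid
    b=(q[:,0]>.14)&(q[:,0]<.30)&(abs(q[:,1])<.12); 
    for x in np.arange(.14,.30,.03):
        j=b&(abs(q[:,0]-x)<.015); print('behind',round(x,2),np.percentile(P[j,2],[50,99]).round(3) if j.any() else '')
E
```

```text
scene 10545
0.06 558 [0.094 0.096 0.097 0.098 0.1  ]
0.08 1011 [0.094 0.097 0.097 0.098 0.1  ]
0.1 1035 [0.094 0.096 0.097 0.098 0.099]
0.12 1101 [0.094 0.096 0.096 0.097 0.099]
0.14 1107 [0.093 0.095 0.096 0.097 0.098]
0.16 1152 [0.093 0.095 0.096 0.096 0.098]
0.18 1199 [0.092 0.094 0.095 0.096 0.098]
0.2 1244 [0.092 0.094 0.095 0.095 0.097]
0.22 1073 [0.09  0.092 0.094 0.095 0.096]
0.24 1064 [0.072 0.088 0.092 0.094 0.099]
0.26 1 
behind 0.14 [-0.666 -0.654]
behind 0.17 [0.    0.003]
behind 0.2 [-0.     0.009]
behind 0.23 [0.01  0.017]
behind 0.26 [0.013 0.018]
behind 0.29 [0.013 0.019]
top 888
0.06 44 [0.097 0.098 0.099 0.1   0.101]
0.08 56 [0.097 0.098 0.099 0.099 0.1  ]
0.1 66 [0.096 0.098 0.099 0.099 0.1  ]
0.12 56 [0.096 0.097 0.098 0.099 0.101]
0.14 47 [0.096 0.096 0.098 0.098 0.099]
0.16 48 [0.094 0.096 0.097 0.098 0.101]
0.18 67 [0.093 0.095 0.096 0.097 0.098]
0.2 73 [0.093 0.095 0.095 0.097 0.098]
0.22 45 [0.092 0.093 0.094 0.095 0.099]
0.24 385 [0.075 0.087 0.094 0.097 0.1  ]
0.26 1 
behind 0.14 [0.002 0.002]
behind 0.17 [0.607 0.612]
behind 0.2 [0.611 0.618]
behind 0.23 [0.611 0.621]
behind 0.26 [0.573 0.619]
behind 0.29 [0.024 0.042]
```

```bash
python3 -m crank '[[1,[0,0,-0.04],[0,0,0]],[1,[0,0,-0.04],[0,0,0]],[1,[0,0,-0.04],[0,0,8.5]],[1,[0,0,0],[0,0,8.5]],[1,[0,0,0],[0,0,8.5]],[1,[0,0,0],[0,0,8.5]],[1,[0,0,0],[0,0,8.5]],[1,[0,0,0],[0,0,8.5]]]'
python3 -m crank '[[1,[0,0,0],[0,0,8.5]],[1,[0,0,0],[0,0,8.5]],[1,[0,0,0],[0,0,8.5]],[1,[0,0,0],[0,0,8.5]],[1,[0,0,0],[0,0,5]],[1,[0,0,0],[0,0,0]],[1,[0,0,0],[0,0,0]]]'
python3 to.py .6406 .1843 .30 4.4
```

```text
time: 27.35
tool_pos: [0.5251, 0.064, 0.2938]
ee_rot: [-3.141, 0.001, 0.75]
wrist_force: [0.2, 0.5, -0.6]
width: 0.0005
finger_force: 0.0
time: 28.05
tool_pos: [0.5256, 0.064, 0.2938]
ee_rot: [3.142, 0.0, 0.077]
wrist_force: [-0.6, 0.8, 0.5]
width: 0.0006
finger_force: 0.0
pos [0.5256 0.064  0.2938] rpy [180.    0.    4.4] t 28.1 w 0.0006 F 0.0
turn z first 0.0 then shift [ 0.1239 -0.1111 -0.0062]
```

```bash
python3 -m crank '[[1,[0.024,-0.022,-0.006],[0,0,0]],[1,[0.025,-0.022,0],[0,0,0]],[1,[0.025,-0.022,0],[0,0,0]],[1,[0.025,-0.022,0],[0,0,0]],[1,[0.025,-0.022,0],[0,0,0]],[1,[0,0,0],[0,0,0]],[1,[0,0,0],[0,0,0]]]'
python3 to.py .6406 .1843 .20 4.4
```

```text
time: 28.75
tool_pos: [0.6415, 0.1833, 0.2985]
ee_rot: [3.141, 0.003, 0.077]
wrist_force: [0.4, -0.4, -0.9]
width: 0.0003
finger_force: 0.0
pos [0.6415 0.1833 0.2985] rpy [1.8e+02 1.0e-01 4.4e+00] t 28.8 w 0.0003 F 0.0
turn z first 0.0 then shift [-0.0008 -0.0011  0.0985]
```

```bash
python3 -m crank '[[1,[0,0,0.028],[0,0,0]],[1,[0,0,0.028],[0,0,0]],[1,[0,0,0.028],[0,0,0]],[1,[0,0,0],[0,0,0]]]'
python3 -m crank '[[1,[-0.02,0,0],[0,0,0]],[1,[-0.02,0,0],[0,0,0]],[1,[-0.014,0,0],[0,0,0]],[1,[-0.014,0,-0.002],[0,0,0]],[1,[-0.014,0,-0.001],[0,0,0]],[1,[0,0,0],[0,0,0]],[1,[0,0,0],[0,0,0]]]'
python3 to.py .558 .178 .22 4.4
python3 -c "
from h import *
s=snap('scene','s9')"
```

```text
time: 29.15
tool_pos: [0.6386, 0.1814, 0.2114]
ee_rot: [3.14, 0.009, 0.075]
wrist_force: [0.1, 0.1, 0.0]
width: 0.0008
finger_force: 0.0
time: 29.85
tool_pos: [0.5603, 0.1765, 0.2212]
ee_rot: [-3.141, -0.004, 0.075]
wrist_force: [-0.1, -0.0, 0.6]
width: 0.0001
finger_force: 0.0
pos [0.5603 0.1765 0.2212] rpy [-180.    -0.2    4.3] t 29.9 w 0.0001 F 0.0
turn z first -0.1 then shift [-0.0022 -0.0016  0.0012]
```

View pics/s9.png

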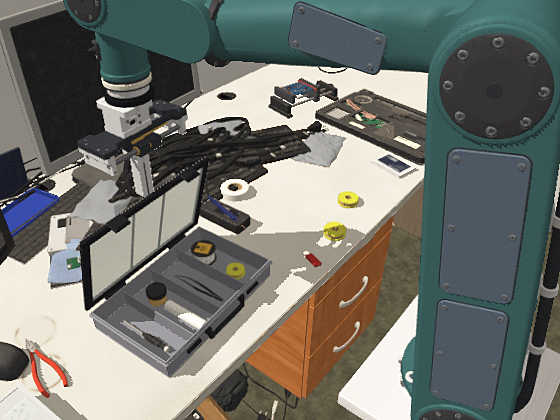

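The lid is following the finger and stands at about 75°.

```bash
python3 -m crank '[[1,[-0.011,0,0.003],[0,0,0]],[1,[-0.011,0,0.004],[0,0,0]],[1,[-0.011,0,0.004],[0,0,0]],[1,[-0.011,0,0.005],[0,0,0]],[1,[-0.0097,0,0.006],[0,0,0]],[1,[-0.0097,0,0.0065],[0,0,0]],[1,[-0.0097,0,0.007],[0,0,0]],[1,[-0.0097,0,0.007],[0,0,0]]]'
python3 -m crank '[[1,[-0.0076,0,0.008],[0,0,0]],[1,[-0.0076,0,0.009],[0,0,0]],[1,[-0.0076,0,0.009],[0,0,0]],[1,[-0.0076,0,0.010],[0,0,0]],[1,[0,0,0],[0,0,0]],[1,[0,0,0],[0,0,0]]]'
python3 to.py .445 .17 .1418 4.4
```

```text
time: 30.7
tool_pos: [0.4785, 0.1705, 0.1766]
ee_rot: [3.141, -0.003, 0.075]
wrist_force: [4.0, 0.5, -0.9]
width: 0.0003
finger_force: 1.6
time: 31.3
tool_pos: [0.4469, 0.1683, 0.1404]
ee_rot: [3.142, 0.001, 0.075]
wrist_force: [0.2, -0.0, -0.8]
width: 0.0005
finger_force: 0.0
pos [0.4469 0.1683 0.1404] rpy [1.8e+02 1.0e-01 4.3e+00] t 31.3 w 0.0005 F 0.0
turn z first -0.1 then shift [-0.0017 -0.0018 -0.0014]
```

```bash
python3 -m crank '[[1,[-0.004,0,0.0085],[0,0,0]],[1,[-0.004,0,0.0085],[0,0,0]],[1,[-0.004,0,0.0085],[0,0,0]],[1,[-0.004,0,0.0085],[0,0,0]],[1,[-0.004,0,0.0085],[0,0,0]],[1,[-0.002,0,0.008],[0,0,0]],[1,[-0.002,0,0.008],[0,0,0]],[1,[-0.002,0,0.008],[0,0,0]]]'
python3 -m crank '[[1,[-0.001,0,0.007],[0,0,0]],[1,[0,0,0.006],[0,0,0]],[1,[0,0,0.004],[0,0,0]],[1,[0,0,0.002],[0,0,0]],[1,[0,0,0],[0,0,0]],[1,[0,0,0],[0,0,0]]]'
```

```text
time: 32.1
tool_pos: [0.4217, 0.1665, 0.0735]
ee_rot: [-3.142, -0.002, 0.075]
wrist_force: [4.3, 0.0, 0.2]
width: 0.0007
finger_force: 2.6
time: 32.7
tool_pos: [0.4194, 0.1662, 0.0544]
ee_rot: [3.141, 0.002, 0.075]
wrist_force: [2.0, -0.1, -1.5]
width: 0.0001
finger_force: 0.6
```

```bash
python3 -m crank '[[1,[0,0,0.001],[0,0,0]],[1,[0,0,0.001],[0,0,0]],[1,[0,0,0],[0,0,0]],[1,[0,0,0],[0,0,0]]]'; python3 -m crank '[[1,[0,0,0.001],[0,0,0]],[1,[0,0,0],[0,0,0]],[1,[0,0,0],[0,0,0]]]'
python3 -c "
from h import *
s=snap('scene');cv2.imwrite('pics/s10.png',cv2.resize(s['color'][140:400,60:340,::-1],None,fx=2.2,fy=2.2))"
```

```text
time: 33.1
tool_pos: [0.4198, 0.1663, 0.0527]
ee_rot: [3.141, 0.001, 0.075]
wrist_force: [0.4, 1.2, -1.1]
width: 0.0008
finger_force: 0.0
time: 33.4
tool_pos: [0.42, 0.1663, 0.0518]
ee_rot: [3.141, 0.0, 0.075]
wrist_force: [0.2, -1.0, 0.1]
width: 0.0003
finger_force: 0.0
```

View pics/s10.png

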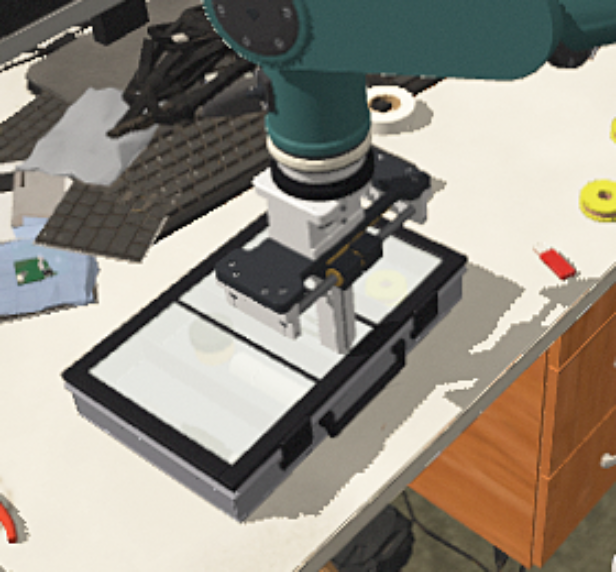

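The lid looks nearly shut and the finger stands on the pane. I will press on the front bar instead.

```bash
python3 -m crank '[[1,[0,0,-0.02],[0,0,0]],[1,[-0.015,0,0],[0,0,0]],[1,[0,0,0.008],[0,0,0]],[1,[0,0,0.005],[0,0,0]],[1,[0,0,0],[0,0,0]],[1,[0,0,0],[0,0,0]]]'
python3 -m crank '[[1,[0,0,0.003],[0,0,0]],[1,[0,0,0.003],[0,0,0]],[1,[0,0,0],[0,0,0]],[1,[0,0,0],[0,0,0]]]'
python3 -m crank '[[1,[0,0,0.001],[0,0,0]],[1,[0,0,0.001],[0,0,0]],[1,[0,0,0],[0,0,0]],[1,[0,0,0],[0,0,0]]]'
```

```text
time: 34.05
tool_pos: [0.4048, 0.165, 0.0579]
ee_rot: [3.141, 0.002, 0.075]
wrist_force: [-0.4, -0.1, -0.5]
width: 0.0006
finger_force: 0.0
time: 34.45
tool_pos: [0.4054, 0.1652, 0.0532]
ee_rot: [3.141, -0.0, 0.075]
wrist_force: [-0.6, -0.6, 4.0]
width: 0.001
finger_force: 1.8
time: 34.85
tool_pos: [0.4055, 0.1652, 0.0531]
ee_rot: [3.141, -0.001, 0.075]
wrist_force: [-4.0, -1.6, 13.0]
width: 0.0005
finger_force: 6.4
```

```bash
python3 -m crank '[[1,[0,0,-0.01],[0,0,0]],[1,[0,0,-0.04],[0,0,0]],[1,[0,0,-0.04],[0,0,0]],[1,[0,0.05,0],[0,0,0]],[1,[0,0.05,0],[0,0,0]],[1,[0,0.05,0],[0,0,0]],[1,[0,0.05,0],[0,0,0]],[1,[0,0,0],[0,0,0]]]'
python3 - <<'E'
from h import *
s=snap('scene');cv2.imwrite('pics/s11.png',cv2.resize(s['color'][190:400,60:300,::-1],None,fx=2.6,fy=2.6,interpolation=cv2.INTER_CUBIC))
P=cloud(s).reshape(-1,3);P=P[~np.isnan(P[:,0])]
m=np.array([.491,.1728]);a=np.radians(4.4);R=np.array([[np.cos(a),-np.sin(a)],[np.sin(a),np.cos(a)]]);q=(P[:,:2]-m)@R
for x in(-.09,-.05,0,.05,.09):
    j=(abs(q[:,0]-x)<.004)&(abs(q[:,1])<.15)&(P[:,2]<.1);print(x,np.median(P[j,2]).round(4),j.sum())
E
```

```text
time: 35.65
tool_pos: [0.4203, -0.0398, 0.1407]
ee_rot: [3.139, 0.0, 0.066]
wrist_force: [0.2, 1.2, 0.6]
width: 0.0006
finger_force: 0.0
-0.09 0.0525 797
-0.05 0.0504 547
0 0.0503 530
0.05 0.0503 518
0.09 0.0528 423
```

View pics/s11.png

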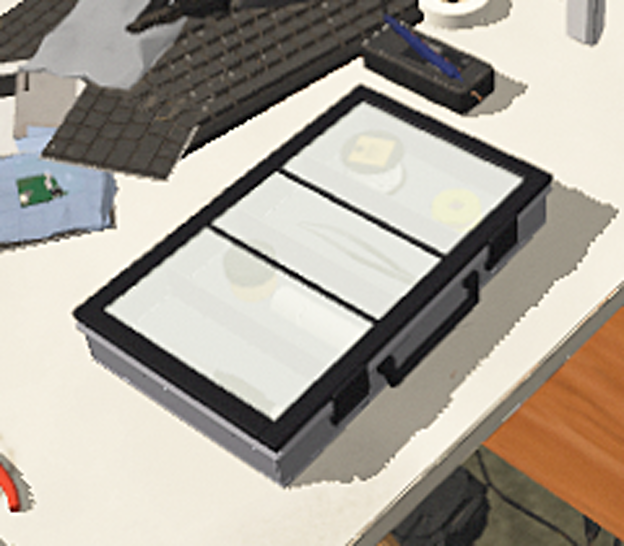

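The lid lies level: its outer face is at z = 0.053 both front and rear. The contents are unmoved.

```bash
python3 -c "
from bench import robot
print(robot.close_job())"
```

```text
the job is handed in; nothing more can be done
None
```

The case is packed as asked: glue tube with the flux jar, wick reel with the solder reel, tweezers between them, screwdriver in the left compartment. The lid is fully shut and the job was handed in at about 36 s; no verdict came back.

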